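# Release the folding stay and close the pantry chest

### The arm

A 6-joint arm with a two-finger parallel gripper is mounted at the origin on the work surface. World frame = base frame: x ahead of the robot, y to its left, z up, the work surface at z = 0. Lengths are in m, angles in rad, forces in N, time in s.
With the tool pointing down it reaches from about 0.25 to 0.8 m from the base axis. Payload 3.9 kg.
Tool frame: the origin (TCP) lies at the very end of the fingers, on their centre line; the grasp point (between the pads) lies 19 mm behind it; z points along the fingers, y is the line along which they close (so a half turn about z gives the same grasp; the last joint's range is limited). The gripper opens to 85 mm and grips with 20 to 120 N. Pads are 22 mm wide; open, the fingers measure 114 mm over their backs; the gripper's body (76 mm by 85 mm) begins 54 mm behind the grasp point. The pads swing forward as they close: fully open they stand 13 mm farther back than shut.
Start: joints at [-1.152, 0.26, -0.138, 1.173, 0, 1.571], TCP at [0.213, -0.48, 0.231] pointing down, gripper open.
Joint ranges: [-2.78, 2.78], [-0.83, 1.72], [-1.28, 1.37], [-1.9, 2.12], [-1.57, 1.48], [-3.14, 3.14]. Speed limits (rad/s): [2.57, 2.57, 3.14, 3.14, 3.14, 3.14].

### API

Orientations are given as a unit quaternion [w, x, y, z].
In Python, from bench import readout, imaging, arm gives the robot as it stands.
- The arm moves only by the tool send_rows, never from a script. Its argument "series" is one flat list of numbers, 7 for each row, row after row: the shift along the world's x, y, z in m, then the turn, a rotation vector about the world's x, y, z in rad, then the closure, from 0 (fully open) to 1 (shut). A call has 1 to 12 rows; each row is the pose to reach, as a shift and turn from the pose commanded when the call began; what a row does not reach only later rows make up. A row lasts 1/8 s, in which the tool goes at most 62.5 mm and 10.7 degrees, less where a joint would pass 70% of its speed; a pose out of reach is approached as far as the arm can. A call with a gripper value outside its range is refused whole. The fingers move at their own pace and stop on an object; "newtons" is the grip in N (left out, the last holds). Time passes only in rows, so rows that repeat a pose let the fingers close. It gives the time, the measured TCP pose, the force, the opening and the grip force at its end, in the units of the state.
- readout.get_state(): the state, without advancing time (a new reading comes with each control period).
- imaging.snapshot(name): name is "scene" or "top" or "wrist"; returns a dict with "image" (400x640x3 uint8, blue, green, red), "K" (3x3 intrinsics, pixels), "extrinsics" (4x4, takes a point from camera to world coordinates). Camera axes: x right, y up, looking along -z (the intrinsics and any distortion apply to the point x, -y, -z); pixel columns grow to the right and rows downward; lengths in m; the calibration is good to about 2 mm. The wrist camera is an equidistant fisheye: a pixel r from the principal point sees the ray r / f radians off the axis. A picture is of the moment at which its call begins. There is no depth.
- arm.job_done(): hands the job in; it is judged then, once.
The state is a dict: "clock": time; "q": joint angles; "joint_velocities": joint speeds; "joint_torque": joint torques, N m; "tool_pos": TCP position; "tool_rot": TCP orientation; "wrist_force": force on the tool from outside, world axes, zero at the start; "torque": the same for the moment, N m; "gripper_width": finger opening in m; "grasp_force": force on a finger pad.
Only numpy, scipy, OpenCV 4.12 (cv2) and the standard library are available. Lean on these libraries where they do the work, as an engineer would, in place of code of your own. Each camera call takes 0.05 s, during which the arm holds its last target. There are 200 camera calls.

### The job

The wooden pantry chest stands open, its lid propped by a folding steel stay. Lift the stay's knee by its side grip past centre to unlock it, then lower the lid gently until it lies shut on the chest, without letting it slam. Leave the rolling pin, the plate and the scraper where they are.

Things in the scene. Friction and masses are not known exactly. Their poses are not given: they have to be found in the camera images.
- chest: Open-topped wooden chest, fixed to the island, 240 (its x) by 220 (its y) by 110 mm high. Origin: centre of its underside; x from its front to its hinged side (roughly away from the robot), y to the left, z up. A steel stay on its right (-y) side, 10 mm outside the lid's edge, props the lid.
- lid_hinge (a point): Middle of the lid's hinge line, which runs along the chest's y; at x = +120, y = 0, z = 110 mm in the chest's frame, level with the lid's underside. The hinge is stiff: the lid stays at any angle it is left at, and takes about 4 N, square on its outer face near the free edge, to go down.
- lid_edge (a point): Middle of the lid's free edge, on its outer face. The lid is a plain wooden board 240 mm (hinge to free edge) x 220 x 12 mm. At the start it stands 65 degrees above closed; its outer face looks up and away from the chest's front (+x). Shut, this point is at chest x = -120, z = 122 mm.
- stay_foot (a point): Foot pivot of the stay, at x = -65, y = -120, z = 122 mm in the chest's frame, axis along the chest's y. A lower link, 129.5 mm, runs from it up to the knee; a short upper link, 39.5 mm, runs from the knee to the lid's side edge, 85 mm from the lid hinge.
- stay_grip (a point): Middle of the knee's grip: a steel rod 18 mm across, 48 mm long, level, sticking out along the chest's -y, 170 mm high, free all round. It moves only on a 129.5 mm arc about the foot pivot's axis: up and a little to the chest's -x. 5 mm of lift is dead centre; 25 to 30 mm is well past it, the lid then sinks about 8 degrees and the knee stays up when let go.
- chest_lid (a joint): Lid angle lowered from the start, rad: 0 = propped open, 1.134 = closed flat on the chest. With the stay locked it cannot go down. Once the stay is past centre, pressing the lid down folds the stay, knee upward.
- stay_upper (a joint): Knee angle, rad: 0 = locked, on its stop just below dead centre (0.15); it grows as the knee is lifted and the stay folds (about 2.7 with the lid shut).
- rolling_pin: Bystander: marble rolling pin on a wooden cradle, 390 mm long (its x), 72 mm high, loose.
- plate: Bystander: white ceramic plate, 210 mm across, 20 mm high, loose.
- scraper: Bystander: stainless bench scraper lying flat, 150 x 105 mm, 18 mm high, loose.

How it is judged:
By the outcome, as a careful person would: the job done as asked, in the order asked, and still so for the second after the job is handed in, with the robot touching nothing.
It also fails if it takes over 51 s, if anything falls off the work surface, if the arm or the gripper's body presses on something with over 40 N, if the wrist force passes 120 N, or if a joint passes its speed limit or range.

## Working session

There is one attempt and no reset: what is moved stays moved. The work goes in short steps, Python scripts to look and compute and a tool call to move; the robot and the scene stay as the last step left them, time stands still between calls to the robot, and variables do not carry over. Pictures are saved under pics/ and viewed, at most 10 in all, crops included, and the job is handed in when it is done.

Besides the shell and the picture viewer there is one more tool, called by a JSON object that holds its "api" and its "payload", one argument or row to a line. send_rows: Moves the arm, as the interface text tells. Its arguments: {"type":"object","properties":{"series":{"type":"array"},"newtons":{"type":"number"}},"required":["series"]}

```bash
mkdir -p pics; python3 - <<'E'
from bench import readout, imaging, arm
import cv2,numpy as np,pickle
s=readout.get_state();print(s)
d={}
for n in("scene","top","wrist"):
    d[n]=imaging.snapshot(n);cv2.imwrite(f"pics/{n}0.png",d[n]["image"])
    print(n,np.round(d[n]["K"],1).tolist(),np.round(d[n]["extrinsics"],3).tolist(),[k for k in d[n]])
pickle.dump(d,open("d0.pkl","wb"))
E
```

```text
{'clock': 0.0, 'q': array([-1.15201182e+00,  2.60684809e-01, -1.39369017e-01,  1.17268206e+00,
        2.23156319e-05,  1.57078569e+00]), 'joint_velocities': array([-0.0011127 , -0.00252725,  0.00172636,  0.00082456,  0.00019447,
        0.00013321]), 'joint_torque': array([ 1.79655355e-03, -4.05679393e+01,  2.53921151e+01,  1.87443855e-02,
        1.94796030e-04,  1.01125050e-06]), 'tool_pos': array([ 0.21322453, -0.47901439,  0.23046449]), 'tool_rot': array([-9.50917835e-04,  9.78155861e-01,  2.07870561e-01, -1.90664620e-04]), 'wrist_force': array([ 0.47691949, -0.95499604, -0.19397654]), 'torque': array([ 0.01127602, -0.00503118, -0.03320097]), 'grasp_force': 0.0, 'gripper_width': 0.08536421424776212}
scene [[467.4, 0.0, 319.6], [0.0, 467.4, 200.2], [0.0, 0.0, 1.0]] [[0.686, -0.523, 0.506, 1.304], [0.728, 0.496, -0.473, -0.798], [-0.004, 0.693, 0.721, 1.404], [0.0, 0.0, 0.0, 1.0]] ['image', 'K', 'extrinsics']
top [[377.5, 0.0, 324.6], [0.0, 377.5, 201.4], [0.0, 0.0, 1.0]] [[-0.003, 0.988, -0.157, 0.257], [-1.0, -0.004, -0.008, -0.013], [-0.009, 0.157, 0.988, 1.563], [0.0, 0.0, 0.0, 1.0]] ['image', 'K', 'extrinsics']
wrist [[309.7, 0.0, 315.9], [0.0, 309.7, 197.1], [0.0, 0.0, 1.0]] [[0.406, 0.868, 0.286, 0.285], [-0.914, 0.387, 0.124, -0.447], [-0.003, -0.312, 0.95, 0.373], [0.0, 0.0, 0.0, 1.0]] ['image', 'K', 'extrinsics']
```

View pics/scene0.png

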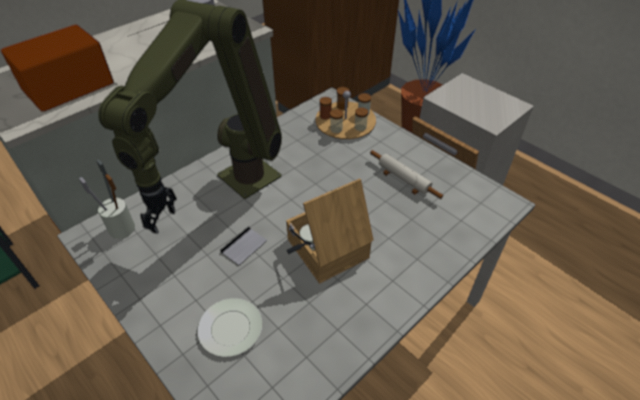

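View pics/top0.png

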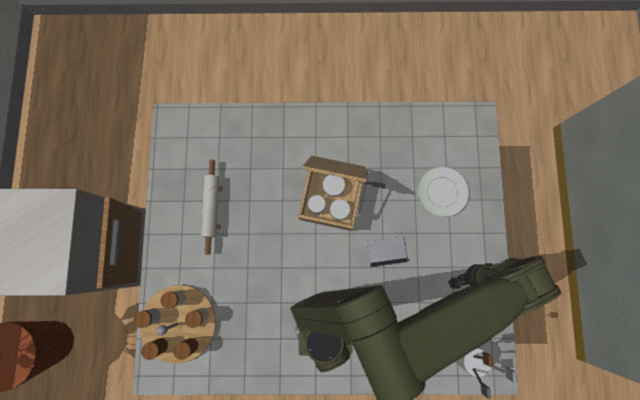

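The scene view has the chest at about (330,235), with the grip left of it at about (298,245). In the top view the chest is at (333,197) and the grip near (375,184). I'll enlarge both.

```bash
python3 - <<'E'
import cv2,numpy as np,pickle
d=pickle.load(open("d0.pkl","rb"))
a=d["scene"]["image"][175:285,275:385];b=d["top"]["image"][145:235,290:400]
a=cv2.resize(a,None,fx=5,fy=5,interpolation=2)[:, :400] if 0 else cv2.resize(a,(396,396),interpolation=2)
b=cv2.resize(b,(396,324),interpolation=2)
o=np.zeros((396,800,3),np.uint8);o[:,:396]=a;o[:324,404:]=b
cv2.imwrite("pics/z.png",o)
E
```

```text
(no output)
```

View pics/z.png

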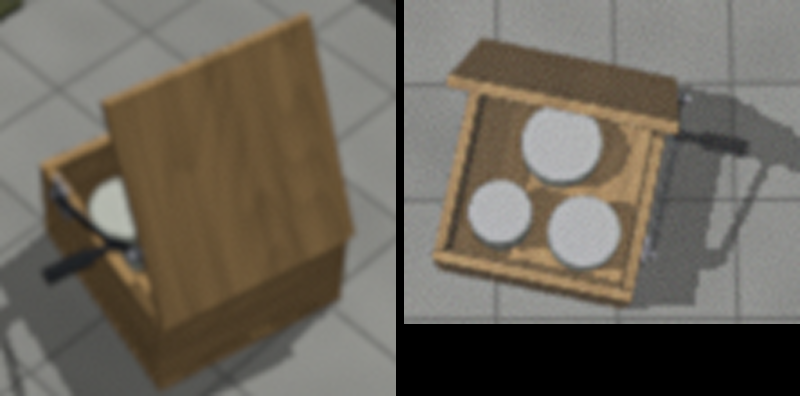

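```bash
cat > h.py <<'E'
import numpy as np,pickle,cv2
def ray(c,u,v):
    K=c["K"];E=c["extrinsics"]
    r=np.array([(u-K[0,2])/K[0,0],-(v-K[1,2])/K[1,1],-1.]);return E[:3,3],E[:3,:3]@(r/np.linalg.norm(r))
def plane(c,u,v,z):
    o,r=ray(c,u,v);return o+r*(z-o[2])/r[2]
def tri(c1,p1,c2,p2):
    o1,r1=ray(c1,*p1);o2,r2=ray(c2,*p2)
    t=np.linalg.lstsq(np.c_[r1,-r2],o2-o1,rcond=None)[0];a=o1+r1*t[0];b=o2+r2*t[1]
    return (a+b)/2,np.linalg.norm(a-b)
def proj(c,P):
    E=c["extrinsics"];p=E[:3,:3].T@(np.array(P)-E[:3,3]);K=c["K"]
    return K[0,0]*p[0]/-p[2]+K[0,2],K[1,1]*-p[1]/-p[2]+K[1,2]
S=lambda x,y:(275+x/3.6-.36,175+y/3.6-.36)
T=lambda x,y:(290+(x-404)/3.6-.36,145+y/3.6-.36)
E
python3 - <<'E'
from h import *
np.set_printoptions(precision=4,suppress=True)
d=pickle.load(open("d0.pkl","rb"));s=d["scene"];t=d["top"]
fl=plane(t,*T(434,258),.11);fr=plane(t,*T(631,300),.11);print("front",fl,fr,np.linalg.norm(fl-fr))
il=plane(t,*T(447,85),.3275);ir=plane(t,*T(678,132),.3275);print("lid inner",il,ir,np.linalg.norm(il-ir))
for n,a,b in(("gripend",S(45,273),T(747,147)),("lidL?",S(307,15),T(450,76)),("lidR",S(105,103),T(680,126))):print(n,tri(s,a,t,b))
for n,p in(("hingeL",S(352,233)),("hingeR",S(163,326))):print(n,plane(s,*p,.115))
g=tri(s,S(45,273),t,T(747,147))[0]
u=(fl-fr)/np.linalg.norm(fl-fr);yaw=np.arctan2(-u[0],u[1]);print("yaw",yaw)
yaw2=np.arctan2(-(il-ir)[0],(il-ir)[1]);print(yaw2)
for w in(yaw,yaw2,(yaw+yaw2)/2):
    X=np.array([np.cos(w),np.sin(w),0]);Y=np.array([-np.sin(w),np.cos(w),0])
    print(((fl+fr)/2+.12*X)[:2],((il+ir)/2-.0186*X)[:2])
o=((fl+fr)/2+.12*X+(il+ir)/2-.0186*X)/2;o[2]=0
print("grip end in chest",X@(g-o),Y@(g-o),g[2])
E
```

```text
front [0.4309 0.1015 0.11  ] [ 0.3848 -0.1098  0.11  ] 0.21621031613039515
lid inner [0.5675 0.0734 0.3275] [ 0.5216 -0.1412  0.3275] 0.2194855081533648
gripend (array([ 0.5369, -0.2282,  0.1786]), np.float64(0.0010741892125463687))
lidL? (array([0.5736, 0.0695, 0.3349]), np.float64(0.0018280551800248747))
lidR (array([ 0.5266, -0.1415,  0.3338]), np.float64(0.002457846572991164))
hingeL [0.6668 0.0521 0.115 ]
hingeR [ 0.6204 -0.1594  0.115 ]
yaw -0.2147410932412506
-0.21057897825874497
[ 0.5251 -0.0297] [ 0.5263 -0.0299]
[ 0.5252 -0.0292] [ 0.5263 -0.03  ]
[ 0.5251 -0.0295] [ 0.5263 -0.03  ]
grip end in chest 0.05276287766577393 -0.19165565041166455 0.17860834743285625
```

```bash
cat >> h.py <<'E'
from scipy.spatial.transform import Rotation as R
np.set_printoptions(precision=4,suppress=True)
W=-.2127;O=np.array([.5257,-.030,0]);X=np.array([np.cos(W),np.sin(W),0]);Y=np.array([-np.sin(W),np.cos(W),0]);Z=np.array([0,0,1.])
def ch(x,y,z):return O+x*X+y*Y+z*Z
def q2R(q):return R.from_quat([q[1],q[2],q[3],q[0]])
E
python3 - <<'E'
from h import *
from bench import readout
s=readout.get_state();R0=q2R(s["tool_rot"])
ty=R0.apply([0,1,0]);yaw=W-np.arctan2(ty[1],ty[0])
D=R.from_rotvec(np.radians(30)*X)*R.from_rotvec(yaw*Z)
a=(D*R0).apply([0,0,1]);print("axis",a,"y",(D*R0).apply([0,1,0]))
G=ch(.055,-.170,.170);tcp=G+.019*a
print("rotvec",D.as_rotvec(),"pre",tcp-.09*a-s["tool_pos"],"grasp",tcp-s["tool_pos"],"adv",.09*a)
E
```

```text
axis [ 0.1041  0.489  -0.866 ] y [ 0.9776 -0.2104 -0.0013]
rotvec [ 0.4214 -0.3424  0.9171] pre [0.3229 0.2367 0.0008] grasp [ 0.3323  0.2807 -0.0771] adv [ 0.0094  0.044  -0.0779]
```

{"api": "send_rows", "payload": {
  "series": [0.04, 0.02, 0.05, 0.053, -0.043, 0.115, 0, 0.08, 0.05, 0.07, 0.105, -0.086, 0.229, 0, 0.12, 0.08, 0.07, 0.158, -0.128, 0.344, 0, 0.16, 0.11, 0.07, 0.211, -0.171, 0.459, 0, 0.2, 0.14, 0.06, 0.263, -0.214, 0.573, 0, 0.24, 0.17, 0.05, 0.316, -0.257, 0.688, 0, 0.28, 0.2, 0.03, 0.369, -0.3, 0.802, 0, 0.323, 0.237, 0.01, 0.4214, -0.3424, 0.9171, 0, 0.323, 0.237, 0.0, 0.4214, -0.3424, 0.9171, 0, 0.323, 0.237, 0.0, 0.4214, -0.3424, 0.9171, 0, 0.323, 0.237, 0.0, 0.4214, -0.3424, 0.9171, 0],
  "newtons": 40
}}

```text
clock: 1.52
tool_pos: [0.536, -0.2435, 0.2322]
tool_rot: [-0.162, 0.752, 0.606, 0.201]
wrist_force: [-0.3, 0.5, -0.3]
gripper_width: 0.0852
grasp_force: 0.0
```

```bash
python3 - <<'E'
from h import *
from bench import imaging
w=imaging.snapshot("wrist")["image"];t=imaging.snapshot("top")["image"][110:240,270:430]
o=np.zeros((600,800,3),np.uint8);o[:250,:400]=cv2.resize(w,(400,250));o[:325,400:]=cv2.resize(t,(400,325),interpolation=2)
s=imaging.snapshot("scene")["image"][140:290,220:400];o[250:583,:400]=cv2.resize(s,(400,333),interpolation=2)
cv2.imwrite("pics/pre.png",o)
E
```

```text
(no output)
```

View pics/pre.png

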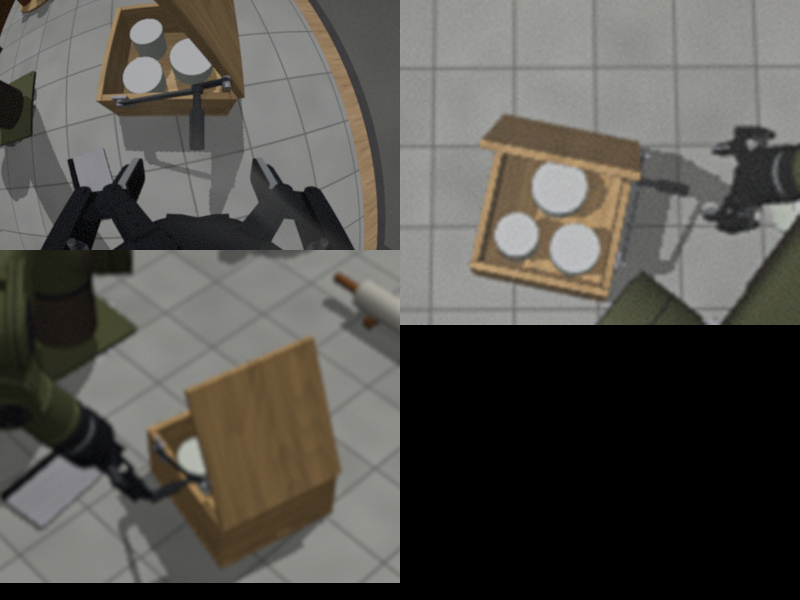

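The wrist view shows the rod at x≈197, midway between the fingers at about 130 and 265, so the alignment is good. Next I advance and close.

{"api": "send_rows", "payload": {
  "series": [0.003, 0.013, -0.023, 0, 0, 0, 0, 0.006, 0.027, -0.047, 0, 0, 0, 0, 0.009, 0.04, -0.07, 0, 0, 0, 0, 0.009, 0.044, -0.078, 0, 0, 0, 0, 0.009, 0.044, -0.078, 0, 0, 0, 0, 0.009, 0.044, -0.078, 0, 0, 0, 0.5, 0.009, 0.044, -0.078, 0, 0, 0, 1, 0.009, 0.044, -0.078, 0, 0, 0, 1, 0.009, 0.044, -0.078, 0, 0, 0, 1, 0.009, 0.044, -0.078, 0, 0, 0, 1],
  "newtons": 40
}}

```text
clock: 2.92
tool_pos: [0.5449, -0.1988, 0.1536]
tool_rot: [-0.163, 0.752, 0.606, 0.201]
wrist_force: [-3.6, -1.8, 3.8]
gripper_width: 0.0167
grasp_force: 39.3
```

{"api": "send_rows", "payload": {
  "series": [-0.0007, 0.0002, 0.0018, 0, 0, 0, 1, -0.0015, 0.0003, 0.0035, 0, 0, 0, 1, -0.0022, 0.0005, 0.0053, 0, 0, 0, 1, -0.003, 0.0006, 0.007, 0, 0, 0, 1, -0.0046, 0.001, 0.0105, 0, 0, 0, 1, -0.0065, 0.0014, 0.014, 0, 0, 0, 1, -0.0065, 0.0014, 0.014, 0, 0, 0, 1]
}}

```text
clock: 3.8
tool_pos: [0.539, -0.1975, 0.1677]
tool_rot: [-0.162, 0.752, 0.607, 0.201]
wrist_force: [0.5, -3.2, -4.8]
gripper_width: 0.0172
grasp_force: 39.5
```

Forces are light and the knee is rising. I'll go on to about 29 mm.

{"api": "send_rows", "payload": {
  "series": [-0.002, 0.0004, 0.0035, 0, 0, 0, 1, -0.004, 0.0009, 0.007, 0, 0, 0, 1, -0.0063, 0.0014, 0.0105, 0, 0, 0, 1, -0.0087, 0.0019, 0.014, 0, 0, 0, 1, -0.0092, 0.002, 0.015, 0, 0, 0, 1, -0.0092, 0.002, 0.015, 0, 0, 0, 1]
}}

```text
clock: 4.55
tool_pos: [0.5308, -0.1957, 0.1825]
tool_rot: [-0.161, 0.751, 0.607, 0.202]
wrist_force: [5.2, -3.4, -8.3]
gripper_width: 0.0164
grasp_force: 39.4
```

```bash
python3 - <<'E'
from h import *
from bench import imaging
o=np.zeros((400,800,3),np.uint8)
t=imaging.snapshot("top")["image"][110:240,270:430];o[:325,400:]=cv2.resize(t,(400,325),interpolation=2)
s=imaging.snapshot("scene")["image"][140:290,220:400];o[:333,:400]=cv2.resize(s,(400,333),interpolation=2)
cv2.imwrite("pics/lift.png",o)
E
```

```text
(no output)
```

View pics/lift.png

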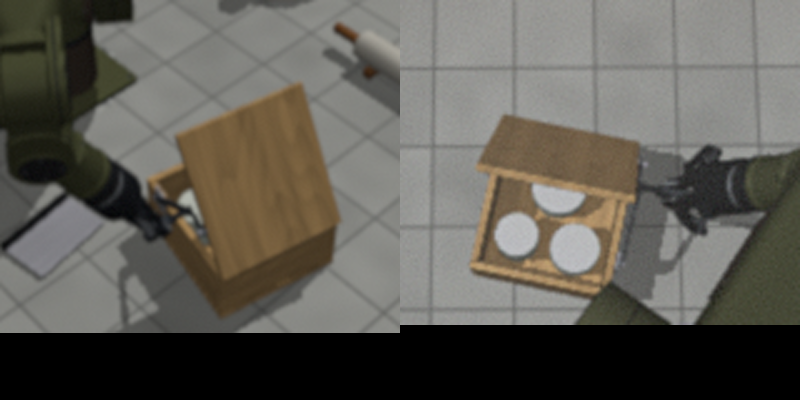

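Top view shows the lid sunk some 8°, with its lower edge now covering part of the back jar, so the stay is past centre. I'll release and back out.

{"api": "send_rows", "payload": {
  "series": [0, 0, 0, 0, 0, 0, 0.6, 0, 0, 0, 0, 0, 0, 0.3, 0, 0, 0, 0, 0, 0, 0, 0, 0, 0, 0, 0, 0, 0, -0.003, -0.015, 0.026, 0, 0, 0, 0, -0.007, -0.034, 0.061, 0, 0, 0, 0, -0.01, -0.049, 0.087, 0, 0, 0, 0, -0.01, -0.06, 0.14, 0, 0, 0, 0.3, -0.01, -0.06, 0.2, 0, 0, 0, 0.7, -0.01, -0.06, 0.25, 0, 0, 0, 1, -0.01, -0.06, 0.25, 0, 0, 0, 1]
}}

```text
clock: 6.02
tool_pos: [0.5205, -0.2557, 0.4366]
tool_rot: [-0.158, 0.751, 0.608, 0.203]
wrist_force: [0.8, -0.0, -0.7]
gripper_width: 0.0123
grasp_force: 0.0
```

```bash
python3 - <<'E'
from h import *
from bench import imaging,readout
s=readout.get_state();R0=q2R(s["tool_rot"]);D=R.from_rotvec(-np.radians(30)*X)
print(s["tool_pos"],s["q"],D.as_rotvec(),(D*R0).apply([0,0,1]),(D*R0).apply([0,1,0]))
for p in((.075,0,.43),(.062,0,.32)):print(ch(*p)-s["tool_pos"])
t=imaging.snapshot("top");o=np.zeros((500,800,3),np.uint8)
o[:]=cv2.resize(t["image"][130:230,280:440],(800,500),interpolation=2);cv2.imwrite("pics/rel.png",o)
# predicted pixel of lid inner edge right corner at lid angles
for th in(65,61,57,53):
    a=np.radians(th);print(th,[np.round((np.array(proj(t,ch(.12-.24*np.cos(a),y,.11+.24*np.sin(a))))-[280,130])*5,0) for y in(-.11,.11)])
E
```

```text
[ 0.5205 -0.2557  0.4366] [-0.7031  0.5531  0.7386  2.013   0.4576  1.0185] [-0.5118  0.1105 -0.    ] [ 0.0062 -0.0049 -1.    ] [ 0.9782 -0.2074  0.0071]
[ 0.0785  0.2098 -0.0066]
[ 0.0658  0.2126 -0.1166]
65 [array([429., 258.]), array([108., 192.])]
61 [array([424., 282.]), array([104., 216.])]
57 [array([418., 305.]), array([100., 239.])]
53 [array([413., 327.]), array([ 97., 261.])]
```

View pics/rel.png

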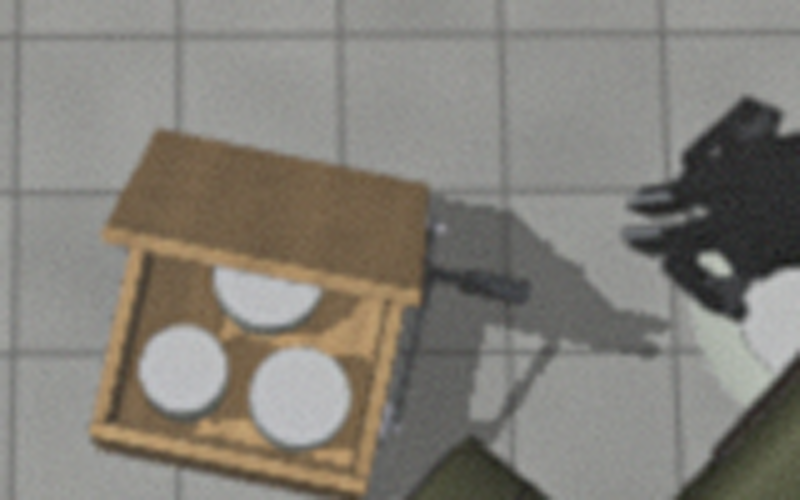

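Lid corner reads (418,304), matching the 57° prediction, and the knee stays up at (500,285). Now I move the closed gripper upright over the outer side of the lid.

{"api": "send_rows", "payload": {
  "series": [0.015, 0.02, 0.0, -0.1, 0.022, 0, 1, 0.03, 0.06, 0.0, -0.2, 0.043, 0, 1, 0.045, 0.1, 0.0, -0.3, 0.065, 0, 1, 0.06, 0.14, -0.01, -0.4, 0.086, 0, 1, 0.075, 0.18, -0.01, -0.5, 0.108, 0, 1, 0.0785, 0.21, -0.02, -0.512, 0.1105, 0, 1, 0.0785, 0.21, -0.02, -0.512, 0.1105, 0, 1, 0.0785, 0.21, -0.02, -0.512, 0.1105, 0, 1]
}}

```text
clock: 7.08
tool_pos: [0.5977, -0.0456, 0.4112]
tool_rot: [-0.001, 0.778, 0.628, -0.001]
wrist_force: [-0.5, 0.4, 0.6]
gripper_width: -0.0001
grasp_force: 0.0
```

```bash
python3 - <<'E'
from h import *
from bench import imaging,readout
s=readout.get_state();R0=q2R(s["tool_rot"])
print(s["tool_pos"],s["q"],s["wrist_force"],R0.apply([0,0,1]))
print(ch(.062,0,.32)-s["tool_pos"], "normal step 1mm",(-.84*X-.54*Z))
# arc: corner shift from theta 57, r=215
def c(t):
    t=np.radians(t);return -.215*np.cos(t)+.012*np.sin(t),.215*np.sin(t)+.012*np.cos(t)
for t in range(57,-2,-3):
    a,b=np.subtract(c(t),c(57));print(t,a*X+b*Z)
E
```

```text
[ 0.5977 -0.0456  0.4112] [-0.0759  0.4118  0.5536  1.715  -0.0006  1.7077] [-0.525   0.3859  0.5985] [-0.0025 -0.0004 -1.    ]
[-0.0114  0.0025 -0.0912] normal step 1mm [-0.8211  0.1773 -0.54  ]
57 [0. 0. 0.]
54 [-0.0094  0.002  -0.0059]
51 [-0.0185  0.004  -0.0122]
48 [-0.0273  0.0059 -0.019 ]
45 [-0.0357  0.0077 -0.0263]
42 [-0.0437  0.0094 -0.0341]
39 [-0.0513  0.0111 -0.0422]
36 [-0.0585  0.0126 -0.0508]
33 [-0.0652  0.0141 -0.0597]
30 [-0.0715  0.0154 -0.069 ]
27 [-0.0773  0.0167 -0.0785]
24 [-0.0826  0.0178 -0.0884]
21 [-0.0874  0.0189 -0.0986]
18 [-0.0916  0.0198 -0.109 ]
15 [-0.0953  0.0206 -0.1196]
12 [-0.0985  0.0213 -0.1304]
9 [-0.1011  0.0218 -0.1414]
6 [-0.1032  0.0223 -0.1524]
3 [-0.1046  0.0226 -0.1636]
0 [-0.1055  0.0228 -0.1748]
```

{"api": "send_rows", "payload": {
  "series": [-0.004, 0.001, -0.03, 0, 0, 0, 1, -0.008, 0.002, -0.06, 0, 0, 0, 1, -0.011, 0.0025, -0.09, 0, 0, 0, 1, -0.015, 0.003, -0.093, 0, 0, 0, 1, -0.019, 0.004, -0.095, 0, 0, 0, 1, -0.023, 0.005, -0.098, 0, 0, 0, 1, -0.027, 0.006, -0.101, 0, 0, 0, 1, -0.027, 0.006, -0.101, 0, 0, 0, 1]
}}

```text
clock: 8.07
tool_pos: [0.5711, -0.0391, 0.3116]
tool_rot: [0.0, 0.778, 0.628, 0.0]
wrist_force: [0.6, -0.2, -1.0]
gripper_width: -0.0003
grasp_force: 0.0
```

{"api": "send_rows", "payload": {
  "series": [-0.003, 0.0007, -0.002, 0, 0, 0, 1, -0.006, 0.0013, -0.004, 0, 0, 0, 1, -0.009, 0.002, -0.006, 0, 0, 0, 1, -0.012, 0.0026, -0.008, 0, 0, 0, 1, -0.012, 0.0026, -0.008, 0, 0, 0, 1]
}}

```text
clock: 8.7
tool_pos: [0.5589, -0.0365, 0.3032]
tool_rot: [-0.0, 0.778, 0.628, -0.0]
wrist_force: [0.2, -0.1, -0.1]
gripper_width: -0.0003
grasp_force: 0.0
```

{"api": "send_rows", "payload": {
  "series": [-0.003, 0.0007, -0.002, 0, 0, 0, 1, -0.006, 0.0013, -0.004, 0, 0, 0, 1, -0.009, 0.002, -0.006, 0, 0, 0, 1, -0.009, 0.002, -0.006, 0, 0, 0, 1]
}}

```text
clock: 9.2
tool_pos: [0.5499, -0.0346, 0.2972]
tool_rot: [-0.0, 0.778, 0.628, -0.0]
wrist_force: [0.7, 1.1, 0.5]
gripper_width: 0.0001
grasp_force: 0.0
```

{"api": "send_rows", "payload": {
  "series": [-0.003, 0.0007, -0.002, 0, 0, 0, 1, -0.006, 0.0013, -0.004, 0, 0, 0, 1, -0.009, 0.002, -0.006, 0, 0, 0, 1, -0.009, 0.002, -0.006, 0, 0, 0, 1]
}}

```text
clock: 9.7
tool_pos: [0.5415, -0.0326, 0.2916]
tool_rot: [0.001, 0.778, 0.628, 0.0]
wrist_force: [1.6, -0.6, 2.5]
gripper_width: 0.0004
grasp_force: 1.6
```

Contact: n·(p−hinge) = 11.7 mm against the 12 mm thickness, at r ≈ 209 mm. Next comes the arc table.

```bash
python3 - <<'E'
from h import *
def c(t):
    t=np.radians(t);return np.array([-.209*np.cos(t)+.012*np.sin(t),.209*np.sin(t)+.012*np.cos(t)])
for A,B,st in((57,39,1.5),(39,21,1.5),(21,5,1.333),(5,-.6,.7)):
    print([list(np.round((d:=c(A-st*k)-c(A))[0]*X+d[1]*Z,4)) for k in range(1,13) if A-st*k>B-.1] and ", ".join(f"{v[0]:.4f},{v[1]:.4f},{v[2]:.4f},0,0,0,1" for v in [(c(A-st*k)-c(A))[0]*X+(c(A-st*k)-c(A))[1]*Z for k in range(1,13) if A-st*k>B-.1]))
E
```

```text
-0.0046,0.0010,-0.0028,0,0,0,1, -0.0092,0.0020,-0.0057,0,0,0,1, -0.0136,0.0029,-0.0087,0,0,0,1, -0.0180,0.0039,-0.0118,0,0,0,1, -0.0223,0.0048,-0.0151,0,0,0,1, -0.0266,0.0057,-0.0185,0,0,0,1, -0.0307,0.0066,-0.0220,0,0,0,1, -0.0347,0.0075,-0.0255,0,0,0,1, -0.0387,0.0084,-0.0292,0,0,0,1, -0.0425,0.0092,-0.0331,0,0,0,1, -0.0463,0.0100,-0.0370,0,0,0,1, -0.0500,0.0108,-0.0410,0,0,0,1
-0.0036,0.0008,-0.0041,0,0,0,1, -0.0070,0.0015,-0.0083,0,0,0,1, -0.0103,0.0022,-0.0126,0,0,0,1, -0.0136,0.0029,-0.0170,0,0,0,1, -0.0167,0.0036,-0.0214,0,0,0,1, -0.0197,0.0042,-0.0260,0,0,0,1, -0.0226,0.0049,-0.0306,0,0,0,1, -0.0253,0.0055,-0.0353,0,0,0,1, -0.0280,0.0060,-0.0400,0,0,0,1, -0.0305,0.0066,-0.0449,0,0,0,1, -0.0329,0.0071,-0.0498,0,0,0,1, -0.0351,0.0076,-0.0548,0,0,0,1
-0.0019,0.0004,-0.0045,0,0,0,1, -0.0037,0.0008,-0.0090,0,0,0,1, -0.0054,0.0012,-0.0135,0,0,0,1, -0.0070,0.0015,-0.0181,0,0,0,1, -0.0085,0.0018,-0.0227,0,0,0,1, -0.0099,0.0021,-0.0274,0,0,0,1, -0.0112,0.0024,-0.0321,0,0,0,1, -0.0124,0.0027,-0.0368,0,0,0,1, -0.0134,0.0029,-0.0415,0,0,0,1, -0.0144,0.0031,-0.0463,0,0,0,1, -0.0152,0.0033,-0.0511,0,0,0,1, -0.0160,0.0034,-0.0559,0,0,0,1
-0.0003,0.0001,-0.0025,0,0,0,1, -0.0007,0.0001,-0.0051,0,0,0,1, -0.0009,0.0002,-0.0076,0,0,0,1, -0.0012,0.0003,-0.0102,0,0,0,1, -0.0014,0.0003,-0.0127,0,0,0,1, -0.0016,0.0003,-0.0153,0,0,0,1, -0.0018,0.0004,-0.0178,0,0,0,1, -0.0019,0.0004,-0.0204,0,0,0,1
```

{"api": "send_rows", "payload": {
  "series": [-0.0046, 0.001, -0.0028, 0, 0, 0, 1, -0.0092, 0.002, -0.0057, 0, 0, 0, 1, -0.0136, 0.0029, -0.0087, 0, 0, 0, 1, -0.018, 0.0039, -0.0118, 0, 0, 0, 1, -0.0223, 0.0048, -0.0151, 0, 0, 0, 1, -0.0266, 0.0057, -0.0185, 0, 0, 0, 1, -0.0307, 0.0066, -0.022, 0, 0, 0, 1, -0.0347, 0.0075, -0.0255, 0, 0, 0, 1, -0.0387, 0.0084, -0.0292, 0, 0, 0, 1, -0.0425, 0.0092, -0.0331, 0, 0, 0, 1, -0.0463, 0.01, -0.037, 0, 0, 0, 1, -0.05, 0.0108, -0.041, 0, 0, 0, 1]
}}

```text
clock: 11.2
tool_pos: [0.491, -0.0218, 0.2501]
tool_rot: [0.0, 0.778, 0.628, -0.0]
wrist_force: [2.4, -1.0, 0.5]
gripper_width: -0.0001
grasp_force: 1.2
```

{"api": "send_rows", "payload": {
  "series": [-0.0036, 0.0008, -0.0041, 0, 0, 0, 1, -0.007, 0.0015, -0.0083, 0, 0, 0, 1, -0.0103, 0.0022, -0.0126, 0, 0, 0, 1, -0.0136, 0.0029, -0.017, 0, 0, 0, 1, -0.0167, 0.0036, -0.0214, 0, 0, 0, 1, -0.0197, 0.0042, -0.026, 0, 0, 0, 1, -0.0226, 0.0049, -0.0306, 0, 0, 0, 1, -0.0253, 0.0055, -0.0353, 0, 0, 0, 1, -0.028, 0.006, -0.04, 0, 0, 0, 1, -0.0305, 0.0066, -0.0449, 0, 0, 0, 1, -0.0329, 0.0071, -0.0498, 0, 0, 0, 1, -0.0351, 0.0076, -0.0548, 0, 0, 0, 1]
}}

```text
clock: 12.7
tool_pos: [0.4559, -0.0142, 0.1952]
tool_rot: [0.0, 0.778, 0.628, -0.0]
wrist_force: [1.7, -0.1, 1.0]
gripper_width: 0.0
grasp_force: 0.8
```

```bash
python3 - <<'E'
from h import *
from bench import imaging,readout
s=readout.get_state();p=s["tool_pos"]-O;print(p@X,p@Y,p[2],s["wrist_force"])
o=np.zeros((400,800,3),np.uint8)
t=imaging.snapshot("top")["image"][110:240,270:430];o[:325,400:]=cv2.resize(t,(400,325),interpolation=2)
s=imaging.snapshot("scene")["image"][140:290,220:400];o[:333,:400]=cv2.resize(s,(400,333),interpolation=2)
cv2.imwrite("pics/mid.png",o)
E
```

```text
-0.07152578480368128 0.0007440425845432175 0.195152898098763 [ 1.7327 -0.0843  1.0144]
```

View pics/mid.png

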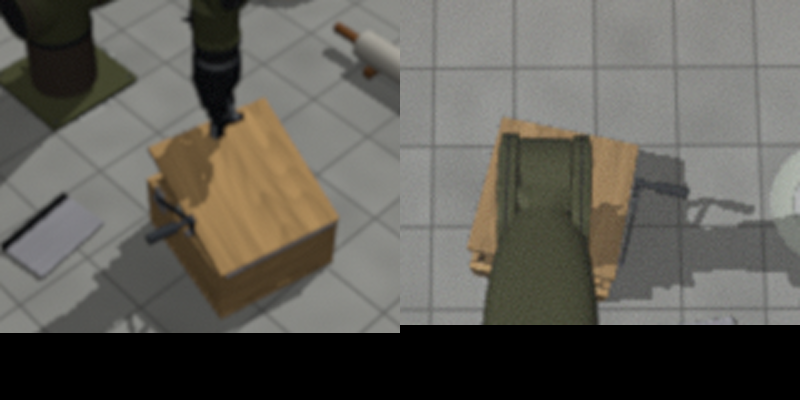

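The lid is down to about 20°, the fingertip still rests on it near the free edge, and the stay is folding knee up. I'll continue the arc.

{"api": "send_rows", "payload": {
  "series": [-0.0019, 0.0004, -0.0045, 0, 0, 0, 1, -0.0037, 0.0008, -0.009, 0, 0, 0, 1, -0.0054, 0.0012, -0.0135, 0, 0, 0, 1, -0.007, 0.0015, -0.0181, 0, 0, 0, 1, -0.0085, 0.0018, -0.0227, 0, 0, 0, 1, -0.0099, 0.0021, -0.0274, 0, 0, 0, 1, -0.0112, 0.0024, -0.0321, 0, 0, 0, 1, -0.0124, 0.0027, -0.0368, 0, 0, 0, 1, -0.0134, 0.0029, -0.0415, 0, 0, 0, 1, -0.0144, 0.0031, -0.0463, 0, 0, 0, 1, -0.0152, 0.0033, -0.0511, 0, 0, 0, 1]
}}

```text
clock: 14.18
tool_pos: [0.4409, -0.011, 0.1441]
tool_rot: [0.0, 0.778, 0.628, -0.0]
wrist_force: [-0.8, 0.9, 1.0]
gripper_width: 0.0003
grasp_force: 0.7
```

{"api": "send_rows", "payload": {
  "series": [-0.0004, 0.0001, -0.0025, 0, 0, 0, 1, -0.0007, 0.0001, -0.005, 0, 0, 0, 1, -0.0009, 0.0002, -0.0075, 0, 0, 0, 1, -0.0012, 0.0003, -0.01, 0, 0, 0, 1, -0.0014, 0.0003, -0.0125, 0, 0, 0, 1, -0.0016, 0.0003, -0.015, 0, 0, 0, 1, -0.0017, 0.0004, -0.017, 0, 0, 0, 1, -0.0018, 0.0004, -0.019, 0, 0, 0, 1, -0.0018, 0.0004, -0.019, 0, 0, 0, 1]
}}

```text
clock: 15.3
tool_pos: [0.4394, -0.0105, 0.1253]
tool_rot: [0.0, 0.778, 0.628, 0.0]
wrist_force: [-0.4, -0.3, 0.0]
gripper_width: -0.0002
grasp_force: 0.0
```

{"api": "send_rows", "payload": {
  "series": [0, 0, -0.001, 0, 0, 0, 1, 0, 0, -0.002, 0, 0, 0, 1, 0, 0, -0.003, 0, 0, 0, 1, 0, 0, -0.0035, 0, 0, 0, 1, 0, 0, -0.0035, 0, 0, 0, 1]
}}

```text
clock: 15.92
tool_pos: [0.4393, -0.0105, 0.122]
tool_rot: [0.0, 0.778, 0.628, 0.0]
wrist_force: [-0.2, -0.9, 2.0]
gripper_width: -0.0006
grasp_force: 1.0
```

{"api": "send_rows", "payload": {
  "series": [0, 0, -0.0005, 0, 0, 0, 1, 0, 0, -0.001, 0, 0, 0, 1, 0, 0, -0.0015, 0, 0, 0, 1, 0, 0, -0.0015, 0, 0, 0, 1]
}}

```text
clock: 16.42
tool_pos: [0.4394, -0.0105, 0.1219]
tool_rot: [0.0, 0.778, 0.628, 0.0]
wrist_force: [-4.0, 0.3, 14.0]
gripper_width: -0.0001
grasp_force: 7.1
```

The tip has stopped at z = 0.122 with 14 N, so the lid is seated. Retreat up and check.

{"api": "send_rows", "payload": {
  "series": [0, 0, 0.005, 0, 0, 0, 1, 0, 0, 0.03, 0, 0, 0, 1, -0.02, 0, 0.08, 0, 0, 0, 1, -0.05, 0, 0.13, 0, 0, 0, 1, -0.08, 0, 0.18, 0, 0, 0, 1, -0.1, 0, 0.2, 0, 0, 0, 1, -0.1, 0, 0.2, 0, 0, 0, 1, -0.1, 0, 0.2, 0, 0, 0, 1]
}}

```text
clock: 17.42
tool_pos: [0.3395, -0.0105, 0.3194]
tool_rot: [-0.0, 0.778, 0.628, -0.0]
wrist_force: [0.2, 0.3, -0.2]
gripper_width: -0.0003
grasp_force: 0.0
```

```bash
python3 - <<'E'
from h import *
from bench import imaging
o=np.zeros((600,800,3),np.uint8)
t=imaging.snapshot("top")["image"][90:280,180:490];o[:245,400:]=cv2.resize(t,(400,245),interpolation=2)
S=imaging.snapshot("scene");s=S["image"][150:300,220:400];o[:333,:400]=cv2.resize(s,(400,333),interpolation=2)
o[340:590,:400]=cv2.resize(S["image"],(400,250))
cv2.imwrite("pics/end.png",o)
for y in(-.11,.11):
  for z in (.122,.126):print(y,z,[np.round((np.array(proj(S,ch(x,y,z)))-[220,150])*2.22) for x in(-.12,.12)])
E
```

```text
-0.11 0.122 [array([145., 153.]), array([220., 254.])]
-0.11 0.126 [array([145., 151.]), array([220., 252.])]
0.11 0.122 [array([257., 103.]), array([338., 195.])]
0.11 0.126 [array([257., 101.]), array([339., 194.])]
```

View pics/end.png

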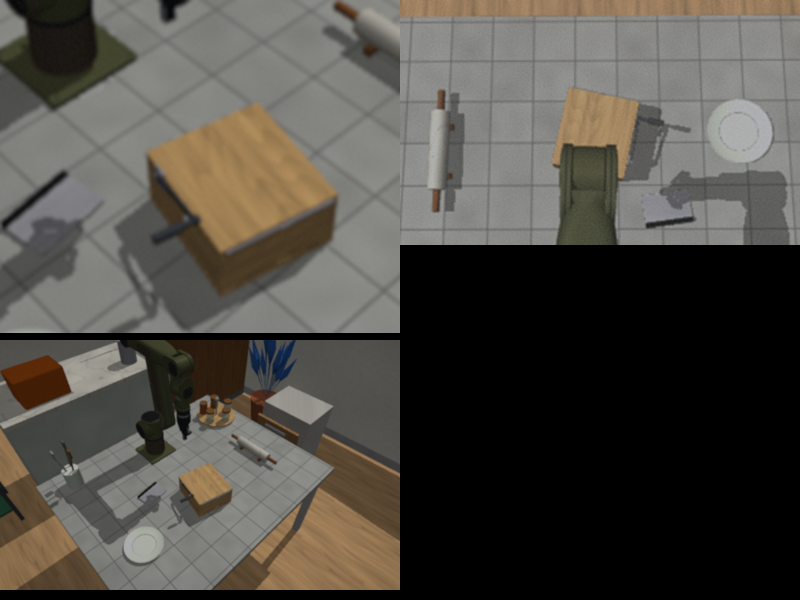

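The lid lies flat: its corners at (147,154), (258,104), (336,196) and (220,252) match the closed prediction within a few pixels. The pin, plate and scraper are where they were, and the robot is clear of everything. I'm handing it in.

```bash
python3 -c "
from bench import arm
print(arm.job_done())"
```

```text
the job is handed in; nothing more can be done
None
```

The stay was unlocked by lifting its knee past centre, and the lid was then lowered gently until it lay shut. The job was handed in at about 17.5 s with the rolling pin, plate and scraper left where they were; no verdict was returned.

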